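# Put the gap gauge and the wire brush away in the sloping tool tray

### The job

Put both tools away in the blue sloping tray, each lying flat on the floor of its own compartment with its front end pointing downhill: the gap gauge with its toe tucked under the steel keeper strap, pushed in against the sprung stop hidden below it until its heel goes down fully behind the ledge, and the wire brush bristles down in its pocket with the scraper downhill. Lay them in, do not drop them, and leave the pipe spool, the can and the square where they are.

Things in the scene. Friction and masses are not known exactly. Their poses are not given: they have to be found in the camera images.
- bed: The sloping top of the blue steel tool tray (fixed, stands on the table). 214 x 182 mm plate tilted 25 deg: its high end is on the robot's side, it faces away. Origin: in the middle of its upper face, 66 mm above the table; x points uphill (roughly towards the robot), y across, z square to the plate, up. Gauge lane at -y, brush pocket at +y, 88 mm between centre lines.
- gauge_lane (a point): Point on the yellow floor of the gauge lane where the stowed gauge's origin belongs (axes as the bed). Lane 46 mm wide between walls 10 high, 5 thick. Uphill: ledge 10 high, inner face at x = +76. Downhill: keeper strap bridges the lane, x = -82 to -52, underside 16, top 20 above the floor; under it the sprung stop, face at x = -68 when free, so the gauge fits only with it pushed back 6 mm.
- brush_lane (a point): Floor of the brush pocket (axes as the bed; black floor), centre of the pocket to 2 mm. Inside 54 mm wide, from x = -76 to x = +79 mm. Side walls and low end wall 12 mm high (the brush's scraper passes over the low wall); uphill end wall 36 mm high. Walls 5 mm thick.
- stop (a joint): Red sprung stop under the keeper strap: travel in m, 0 = free, 0.016 = fully pushed downhill. About 1.8 N to start, 9 N fully pushed. Its face is 42 mm wide, 1 to 12 mm above the lane floor.
- gauge: Gap gauge: flat steel blade 150 x 40 x 6 mm with a yellow plastic grip rib standing on its middle, 70 mm long (along x), 14 mm wide (y), from 6 to 46 mm above the underside. 0.33 kg. Origin: centre of the underside; x along the blade, z up. The toe (black graduations) is the -x end, the heel (red band) the +x end. Starts flat on the table, toe roughly away from the robot.
- gauge_toe (a point): Middle of the toe edge of the gauge, 75 mm from its origin in -x, 3 mm above the underside.
- brush: Wire brush: wooden block 150 x 50 x 20 mm (22 to 42 mm above the underside) over brass-coloured bristles 144 x 46 x 22 mm. 0.32 kg. Origin: centre of the bristles' underside; x along the brush, z up. A steel scraper 36 mm wide, 4 mm thick sticks out 20 mm from the block at its -x end (front). Starts bristles down on the table, scraper roughly away from the robot.
- brush_nose (a point): Middle of the front edge of the brush's scraper, 95 mm from its origin in -x, 30 mm above the underside.
- spool: Bystander: grey flanged pipe spool standing on end, flanges 130 mm across, 100 mm tall, 3 kg. Origin: centre of its underside.
- can: Bystander: tin can 80 mm across, 85 mm high, with two markers standing in it (to 145 mm). Origin: centre of its underside.
- square: Bystander: try square (wooden stock, steel blade) lying flat beyond the tray: stock 100 x 22 x 14 mm, blade 110 x 24 x 4 mm. Origin: centre of the underside of its stock.
Mind the look-alikes: they are no part of the job. Of the things that look like the gauge, take the one that is farthest from the robot's base at the start.

How it is judged:
At the end, for the whole second after the job is handed in: Both at rest, flat in their places, front ends downhill, square to the bed to 0.05 rad, in line to 0.09. Gauge: origin within 5 mm of its lane site along, 6 across, 3 in height, stop pushed back over 2 mm. Brush: within 9 mm of its site along and across, 4 in height (x of gauge in the frame of gauge_lane between -0.005 and 0.005 m and y of gauge in the frame of gauge_lane between -0.006 and 0.006 m and z of gauge in the frame of gauge_lane between -0.003 and 0.003 m and x of gauge_toe in the frame of gauge_lane below -0.06 m and angle between the z axis of each of gauge, brush and the z axis of bed, either way round below 0.05 rad and angle between the x axis of each of gauge, brush and the x axis of bed, either way round below 0.09 rad and linear speed of each of gauge, brush below 0.02 m/s and value of joint stop above 0.002 m and x of brush in the frame of brush_lane between -0.009 and 0.009 m and y of brush in the frame of brush_lane between -0.009 and 0.009 m and z of brush in the frame of brush_lane between -0.003 and 0.004 m and x of brush_nose in the frame of brush_lane below -0.08 m); the robot touches nothing.
It fails at once if the gauge is dropped or thrown: it moves faster than 0.6 m/s while the fingers do not hold it (linear speed of gauge above 0.6 m/s and contact force between gauge and the fingers below 0.05 N).
It fails at once if the brush is dropped or thrown: it moves faster than 0.6 m/s while the fingers do not hold it (linear speed of brush above 0.6 m/s and contact force between brush and the fingers below 0.05 N).
It fails at once if the pipe spool is moved more than 25 mm or tipped (distance of spool from where it was at the start of the episode above 0.025 m or angle between spool's own z axis and vertical above 0.3 rad).
It fails at once if the can is moved more than 25 mm or tipped (distance of can from where it was at the start of the episode above 0.025 m or angle between can's own z axis and vertical above 0.3 rad).
It fails at once if the try square is moved more than 25 mm or tipped (distance of square from where it was at the start of the episode above 0.025 m or angle between square's own z axis and vertical above 0.3 rad).
It also fails if it takes over 62 s, if anything falls off the work surface, if the arm or the gripper's body presses on something with over 40 N, if the wrist force passes 120 N, or if a joint passes its speed limit or range.

### The arm

A 6-joint arm with a two-finger parallel gripper is mounted at the origin on the work surface. World frame = base frame: x ahead of the robot, y to its left, z up, the work surface at z = 0. Lengths are in m, angles in rad, forces in N, time in s.
With the tool pointing down it reaches from about 0.3 to 0.825 m from the base axis. Payload 5.4 kg.
Tool frame: the origin (TCP) lies midway between the tips of the shut fingers; the grasp point (between the pads) lies grip_depth behind it (grip_depth is the distance from the TCP to the grasp point, in m); z points along the fingers, y is the line along which they close (so a half turn about z gives the same grasp; the last joint's range is limited). The gripper opens to 92 mm and grips with 3 to 60 N. Pads are 20 mm wide; open, the fingers measure 128 mm over their backs; the gripper's body (75 mm by 189 mm) begins 69 mm behind the grasp point.
Start: joints at [1.109, 0.158, 1.597, -0, 1.386, -0.21], TCP at [0.143, 0.557, 0.215] pointing down, gripper open.
Joint ranges: [-2.91, 2.91], [-0.94, 2.29], [0.18, 2.7], [-1.29, 4.43], [0.17, 2.64], [-3, 3]. Speed limits (rad/s): [2.57, 2.57, 3.14, 3.14, 3.14, 3.14].

### API

Orientations are given as a 3x3 rotation matrix whose columns are the frame's x, y, z axes.
In Python, from cell import * gives the robot as it stands.
- The arm moves only by the shell command python3 -m handwheel 'ROWS' [FORCE]. ROWS is JSON, a list of rows, each a list of 5 numbers: the closure, from -1 (fully open) to 1 (shut), then the shift along the tool's x, y, z in units of 0.025 m (1.0 is 0.025 m), then the turn about the tool's z in units of 0.1 rad (1.0 is 0.1 rad). A call has 1 to 12 rows; each row shifts and turns the commanded pose from where the row before left it, along the tool's axes as they then stand; what a row does not reach is not made up. A row lasts 1/10 s, in which the tool goes at most 50 mm and 8.59 degrees, less where a joint would pass 70% of its speed; a pose out of reach is approached as far as the arm can. A call with a number of a shift or a turn outside -1 to 1 is refused whole. A call with a gripper value outside its range is refused whole. The fingers move at their own pace and stop on an object; FORCE is the grip in N (left out, the last holds). Time passes only in rows, so rows that do not move let the fingers close. It gives the time, the measured TCP pose, the force, the opening and the grip force at its end, in the units of the state.
- sense(): the state, without advancing time (a new reading comes with each control period).
- camera(name): name is "scene" or "top"; returns a dict with "color" (400x640x3 uint8, red, green, blue), "K" (3x3 intrinsics, pixels), "extrinsics" (4x4, takes a point from world to camera coordinates). Camera axes: x right, y up, looking along -z (the intrinsics and any distortion apply to the point x, -y, -z); pixel columns grow to the right and rows downward; lengths in m; the calibration is good to about 2 mm. A picture is of the moment at which its call begins. There is no depth.
- sign_off(): hands the job in; it is judged then, once.
Trained networks look in the newest picture that a camera, given by its name, has taken for a name from the list of things; names that differ only in an ending like _2 or _b are one class to them, and where a whole thing is asked for, a point or a joint stands for the part that bears it (a point fixed in the world has none). Each returns a list of dicts, best first, with "p" (0 to 1); they miss things now and then, are a little off and sometimes report something else, mostly with a low value. They report only what shows in the picture. A call takes as long as a camera call. They do not tell look-alikes from the thing itself.
- boxes_of(camera, thing): "location" ([column, row] in pixels, amid what is visible of it).
- masks_of(camera, thing): "region" (400x640 bool, what is visible of it) and "location" ([column, row] in pixels, amid what is visible of it).
The state is a dict: "time_s": time; "joints": joint angles; "joint_velocities": joint speeds; "effort": joint torques, N m; "ee_pos": TCP position; "eef_rot": TCP orientation; "contact_force": force on the tool from outside, world axes, zero at the start; "torque": the same for the moment, N m; "opening": finger opening in m; "grasp_force": force on a finger pad.
Only numpy, scipy, OpenCV 4.12 (cv2) and the standard library are available. Lean on these libraries where they do the work, as an engineer would, in place of code of your own. Each camera call takes 0.05 s, during which the arm holds its last target. There are 200 camera calls.

## Working session

There is one attempt and no reset: what is moved stays moved. The work goes in short steps, Python scripts to look and compute and a shell command to move; the robot and the scene stay as the last step left them, time stands still between calls to the robot, and variables do not carry over. Pictures are saved under pics/ and viewed, at most 10 in all, crops included, and the job is handed in when it is done.

```bash
ls; mkdir -p pics; python3 - <<'E'
from cell import *
import cv2
s=sense(); print(s['time_s'],s['ee_pos'],s['eef_rot'],s['opening'])
try: print(grip_depth)
except Exception as e: print(e)
for c in("scene","top"):
    im=camera(c); cv2.imwrite(f"pics/{c}0.png",im["color"][:,:,::-1]); print(c,im["K"].round(1).tolist(),im["extrinsics"].round(3).tolist(), [k for k in im])
    for t in("gauge","gauge_lane","bed","brush","brush_lane","stop","spool","can","square"):
        try: print(t,[(round(d["p"],2),[int(v) for v in d["location"]]) for d in boxes_of(c,t)])
        except Exception as e: print(t,e)
E
```

```text
pics
0.0 [0.14299798 0.55629016 0.2136294 ] [[-9.68467003e-01  2.49140501e-01 -8.21602520e-04]
 [ 2.49141569e-01  9.68465623e-01 -1.67780199e-03]
 [ 3.77685368e-04 -1.82959121e-03 -9.99998255e-01]] 0.09174757047877793
0.0187
scene [[491.9, 0.0, 325.5], [0.0, 491.9, 193.4], [0.0, 0.0, 1.0]] [[-0.723, 0.691, -0.014, 0.351], [-0.598, -0.616, 0.513, 0.247], [0.346, 0.38, 0.858, -1.784], [0.0, 0.0, 0.0, 1.0]] ['color', 'K', 'extrinsics']
gauge [(0.82, [293, 169]), (0.69, [248, 145]), (0.59, [280, 108]), (0.58, [329, 117])]
gauge_lane [(0.85, [331, 213])]
bed [(0.66, [328, 207])]
brush [(0.9, [406, 280])]
brush_lane [(0.73, [327, 209])]
stop []
spool []
can [(0.63, [216, 195])]
square [(0.93, [254, 263]), (0.68, [326, 310])]
top [[477.8, 0.0, 322.0], [0.0, 477.8, 194.6], [0.0, 0.0, 1.0]] [[0.016, -1.0, 0.003, -0.034], [0.985, 0.016, 0.17, -0.486], [-0.17, -0.0, 0.986, -1.497], [0.0, 0.0, 0.0, 1.0]] ['color', 'K', 'extrinsics']
gauge [(0.96, [369, 201]), (0.79, [426, 189]), (0.74, [441, 246]), (0.73, [391, 278])]
gauge_lane [(0.63, [299, 188]), (0.54, [424, 190])]
bed [(0.96, [300, 188])]
brush [(0.92, [201, 191])]
brush_lane [(0.9, [302, 187])]
stop []
spool [(0.73, [231, 119])]
can []
square [(0.81, [316, 112]), (0.74, [205, 193]), (0.17, [424, 190])]
```

View pics/scene0.png

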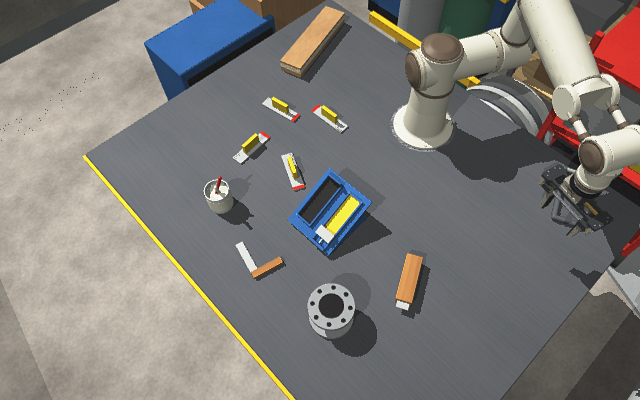

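View pics/top0.png

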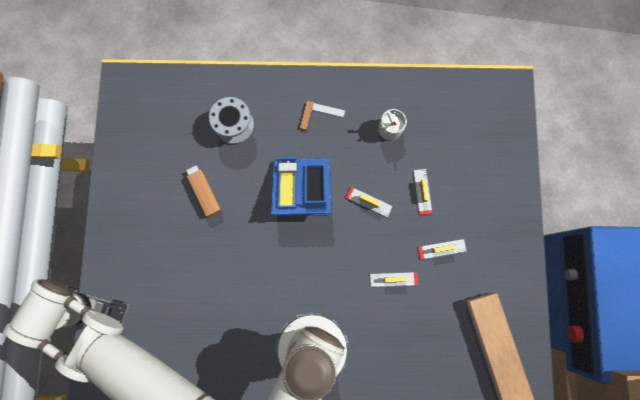

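The top view shows the arm at the bottom. The tray is at (301,187), with its lane's yellow floor at (287,188), the strap at (288,166) and the pocket at (315,184). The brush is at (201,191) with its scraper at (192,170).

Four things look like the gauge: (369,201), (424,190), (442,247) and (394,279). The one farthest from the base at (313,348) is (424,190), with its red heel at the bottom and its toe pointing away. I'll check that in a crop.

```bash
cat > h.py <<'E'
import numpy as np, cv2
from cell import *
def grab(c,save=None):
    im=camera(c)
    if save: cv2.imwrite(save,im["color"][:,:,::-1])
    return im
def proj(im,P):
    P=np.atleast_2d(P); E=im["extrinsics"]; q=P@E[:3,:3].T+E[:3,3]
    q=q*[1,-1,-1]; u=q@im["K"].T; return u[:,:2]/u[:,2:]
def ray(im,uv):
    E=im["extrinsics"]; R=E[:3,:3]; o=-R.T@E[:3,3]
    d=np.linalg.inv(im["K"])@[uv[0],uv[1],1.]; d=R.T@(d*[1,-1,-1]); return o,d/np.linalg.norm(d)
def onplane(im,uv,z):
    o,d=ray(im,uv); return o+d*(z-o[2])/d[2]
def tri(ims,uvs):
    A=np.zeros((3,3));b=np.zeros(3)
    for im,uv in zip(ims,uvs):
        o,d=ray(im,uv); M=np.eye(3)-np.outer(d,d); A+=M; b+=M@o
    return np.linalg.solve(A,b)
def box(x0,x1,y0,y1,z0,z1): return np.array([[x,y,z] for x in(x0,x1) for y in(y0,y1) for z in(z0,z1)])/1000.
GAUGE=[box(-75,75,-20,20,0,6),box(-35,35,-7,7,6,46)]
BRUSH=[box(-75,75,-25,25,22,42),box(-72,72,-23,23,0,22),box(-95,-75,-18,18,28,32)]
def sil(im,boxes,R,t,S=4):
    m=np.zeros((400*S,640*S),np.uint8)
    for b in boxes:
        p=proj(im,b@R.T+t); h=cv2.convexHull(((p+.5)*S-.5).astype(np.float32))
        cv2.fillPoly(m,[np.round(h*16).astype(np.int32)],255,shift=4)
    return cv2.resize(m,(640,400),interpolation=cv2.INTER_AREA)/255.
def Rz(a): c,s=np.cos(a),np.sin(a); return np.array([[c,-s,0],[s,c,0],[0,0,1.]])
def Ry(a): c,s=np.cos(a),np.sin(a); return np.array([[c,0,s],[0,1,0],[-s,0,c]])
def fit(ims,masks,boxes,x0,free):
    """params x,y,z,yaw,pitch; free: indices fitted"""
    from scipy.optimize import minimize
    x0=np.array(x0,float); sc=np.array([.01,.01,.01,.1,.1])
    def f(v):
        x=x0.copy(); x[free]+=v*sc[free]
        return sum(1-np.minimum(s,m).sum()/np.maximum(s,m).sum() for s,m in ((sil(i,boxes,Rz(x[3])@Ry(x[4]),x[:3]),m) for i,m in zip(ims,masks)))
    n=len(free); r=minimize(f,np.zeros(n),method="Nelder-Mead",options=dict(initial_simplex=np.vstack([np.zeros(n),np.eye(n)]),maxiter=300,xatol=.01,fatol=1e-4))
    x=x0.copy(); x[free]+=r.x*sc[free]; return x,r.fun
def near(c,thing,uv):
    ds=masks_of(c,thing); return min(ds,key=lambda d:np.hypot(*(np.array(d["location"])-uv)))["region"].astype(float)
E
python3 - <<'E'
from h import *
s=grab("scene");t=grab("top")
print("cands",[(u,onplane(t,u,.02)[:2].round(3).tolist(),round(float(np.linalg.norm(onplane(t,u,.02)[:2])),3)) for u in((369,201),(424,190),(442,247),(394,279))])
for n,b,us,ut in(("gauge",GAUGE,(248,145),(426,189)),("brush",BRUSH,(406,280),(201,191))):
    P=tri([s,t],[us,ut]); print(n,"tri",P.round(3))
    ms=[near("scene",n,us),near("top",n,ut)]; print([m.sum() for m in ms])
    for y0 in(np.pi-.1 if n=="gauge" else np.pi+.4,):
        print(fit([s,t],ms,b,[P[0],P[1],0,y0,0],[0,1,2,3]), fit([t],ms[1:],b,[P[0],P[1],0,y0,0],[0,1,3]),fit([s],ms[:1],b,[P[0],P[1],0,y0,0],[0,1,3]))
def crop(im,c,w,h,f): return cv2.resize(im["color"][c[1]-h:c[1]+h,c[0]-w:c[0]+w],None,fx=f,fy=f,interpolation=cv2.INTER_CUBIC)
out=np.zeros((600,800,3),np.uint8)
out[:360,:400]=crop(t,(301,187),40,36,5); out[:360,400:]=crop(s,(330,212),50,45,4)
out[360:600,:240]=crop(t,(424,190),30,30,4); out[360:600,240:480]=crop(s,(250,147),30,30,4); out[360:600,480:720]=crop(t,(201,191),30,30,4)
cv2.imwrite("pics/crop.png",out[:,:,::-1])
E
```

```text
cands [((369, 201), [0.471, -0.179], 0.504), ((424, 190), [0.511, -0.359], 0.625), ((442, 247), [0.326, -0.413], 0.526), ((394, 279), [0.222, -0.259], 0.341)]
gauge tri [ 0.515 -0.367  0.012]
[np.float64(454.0), np.float64(591.0)]
(array([ 0.50945847, -0.35962157, -0.00471404,  3.26034772,  0.        ]), np.float64(0.17180793035050723)) (array([ 0.5092052 , -0.35898852,  0.        ,  3.26967176,  0.        ]), np.float64(0.056231369812083654)) (array([ 0.50792864, -0.35655838,  0.        ,  3.25123697,  0.        ]), np.float64(0.10343480435054375))
brush tri [0.496 0.362 0.033]
[np.float64(994.0), np.float64(812.0)]
(array([ 0.48793252,  0.35785432, -0.00553172,  3.64395391,  0.        ]), np.float64(0.12844940220164447)) (array([0.48665773, 0.35568178, 0.        , 3.61400541, 0.        ]), np.float64(0.06839343844908796)) (array([0.48939903, 0.35877042, 0.        , 3.64908898, 0.        ]), np.float64(0.0514889202037877))
```

View pics/crop.png

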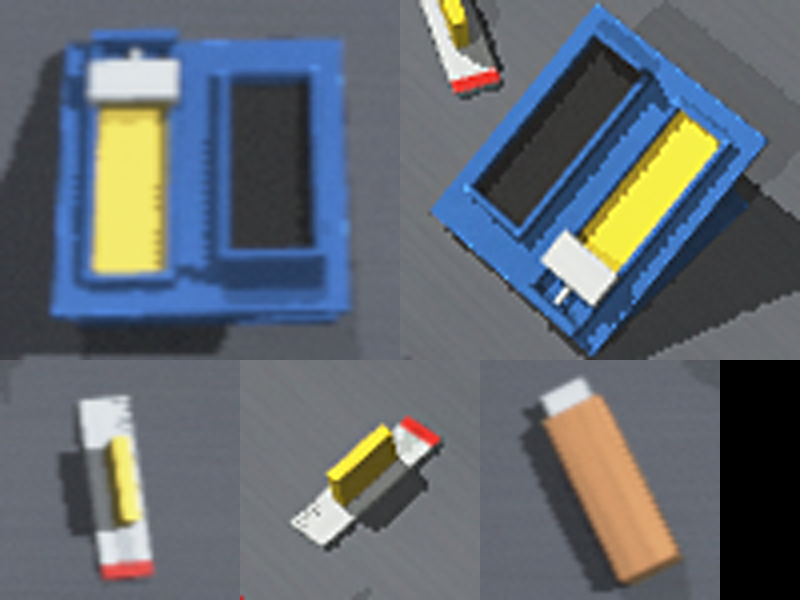

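The crop confirms the choice. The gauge at top (424,190) has its red heel towards the robot, at about (425,211), and black graduations at the far end. The brush scraper points away at (192,170). In the tray, the yellow lane has its white strap at the far, downhill end at (288,166), and the high pocket wall is on the robot's side. Next I'll fit the lane and pocket poses from both views.

```bash
cat > bedfit.py <<'E'
from h import *
from scipy.optimize import minimize
def poly(im,P,R,t): return sil(im,[np.array(P)/1000.],R,t)
LF=[[-52,-23,0],[-52,23,0],[76,-23,0],[76,23,0]]; LFull=[[-90,-23,0],[-90,23,0],[76,-23,0],[76,23,0]]
LW=[box(-80,81,23,28,0,10),box(-80,81,-28,-23,0,10),box(76,81,-23,23,0,10)]
ST=[box(-82,-52,-28,28,16,20)]
BF=[[-76,-27,0],[-76,27,0],[79,-27,0],[79,27,0]]
BW=[box(-81,84,27,32,0,12),box(-81,84,-32,-27,0,12),box(79,84,-32,32,0,36),box(-81,-76,-32,32,0,12)]
def model(im,kind,R,t):
    if kind=="lane":
        st=sil(im,ST,R,t); w=sil(im,LW,R,t); return [np.clip(poly(im,LFull,R,t)-np.maximum(w,st),0,1)]
    return [np.clip(poly(im,BF,R,t)-sil(im,BW,R,t),0,1)]
def cmask(im,kind):
    a=im["color"].astype(int); r,g,b=a[...,0],a[...,1],a[...,2]
    tray=np.zeros(r.shape,bool)
    c=proj(im,[0.52,0.03,.066])[0].astype(int); tray[c[1]-45:c[1]+45,c[0]-45:c[0]+45]=1
    m=(r>150)&(g>130)&(b<.7*r) if kind=="lane" else (a.max(2)<60)
    m&=tray; n,l,s,cc=cv2.connectedComponentsWithStats(m.astype(np.uint8)); k=1+np.argmax(s[1:,4])
    return [(l==k).astype(float)]
def bfit(ims,kind,x0,free):
    x0=np.array(x0,float); sc=np.array([.01,.01,.01,.1,.1]); M=[cmask(i,kind) for i in ims]
    def f(v):
        x=x0.copy(); x[free]+=v*sc[free]; R=Rz(x[3])@Ry(x[4])
        return sum(1-np.minimum(s,m).sum()/np.maximum(s,m).sum() for i,mm in zip(ims,M) for s,m in zip(model(i,kind,R,x[:3]),mm))
    n=len(free); r=minimize(f,np.zeros(n),method="Nelder-Mead",options=dict(initial_simplex=np.vstack([np.zeros(n),np.eye(n)]),maxiter=400,xatol=.01,fatol=1e-4))
    x=x0.copy(); x[free]+=r.x*sc[free]; return x.round(4),round(r.fun,3),[int(m[0].sum()) for m in M]
E
python3 - <<'E'
from bedfit import *
s=grab("scene");t=grab("top"); p=-np.radians(25)
for kind,x0,us,ut in(("lane",(.52,.074,.066),(340,213),(287,190)),("pocket",(.52,-.014,.066),(320,200),(315,184))):
    P=tri([s,t],[us,ut]); print(kind,"tri",P.round(3))
    for ims in([s,t],[t]):
        for fr in([0,1,2,3],[0,1,2,3,4]) if len(ims)==2 else ([0,1,3],):
            print(bfit(ims,kind,[*x0,np.pi,p],fr))
E
```

```text
lane tri [0.496 0.082 0.075]
(array([ 0.5055,  0.0862,  0.0665,  3.1786, -0.4363]), np.float64(0.176), [520, 429])
(array([ 0.5052,  0.0865,  0.0656,  3.1755, -0.461 ]), np.float64(0.16), [520, 429])
(array([ 0.506 ,  0.0863,  0.066 ,  3.1785, -0.4363]), np.float64(0.078), [429])
pocket tri [ 0.512 -0.001  0.075]
(array([ 5.0960e-01, -1.9000e-03,  7.0200e-02,  3.1616e+00, -4.3630e-01]), np.float64(0.195), [689, 454])
(array([ 0.5087, -0.0049,  0.0627,  3.1714, -0.4325]), np.float64(0.208), [689, 454])
(array([ 0.5099, -0.0037,  0.066 ,  3.2171, -0.4363]), np.float64(0.145), [454])
```

Lane floor site is at about (0.506, 0.086, 0.066) with yaw 3.175. The pocket is at about (0.5095, -0.002, 0.067). They are 88 mm apart, 66 mm up and tilted 25°, all matching the text. I'll start with the brush, gripping it 35 mm rear of centre.

```bash
cat >> h.py <<'E'
def to(x,y,z,yaw=None):
    s=sense(); R=np.array(s["eef_rot"]); d=R.T@(np.array([x,y,z])-s["ee_pos"])/.025
    a=np.arctan2(R[1,0],R[0,0]); print("xyz units",d.round(2),"turn units",None if yaw is None else round(-((yaw-a+np.pi)%(2*np.pi)-np.pi)*10,2),"t",s["time_s"])
E
python3 -m handwheel '[[-1,-0.95,-0.35,0,0],[-1,-0.95,-0.35,0,0],[-1,-0.95,-0.35,0,0],[-1,-0.95,-0.35,0,0],[-1,-0.95,-0.35,0,0],[-1,-0.95,-0.35,0,0],[-1,-0.95,-0.35,0,0],[-1,-0.95,-0.35,0,0],[-1,-0.95,-0.35,0,0],[-1,-0.95,-0.35,0,0]]' 30
python3 -m handwheel '[[-1,-0.95,-0.35,0,0],[-1,-0.95,-0.35,0,0],[-1,-0.95,-0.35,0,0],[-1,-0.95,-0.35,0,0],[-1,-0.95,-0.35,0,0],[-1,0,0,0,-0.92],[-1,0,0,0,-0.92],[-1,0,0,0,-0.92],[-1,0,0,0,-0.92],[-1,0,0,0,-0.92],[-1,0,0,0,-0.92],[-1,0,0,0,-0.92]]' 30
python3 -m handwheel '[[-1,0,0,0,-0.92],[-1,0,0,0,0]]'
python3 -c "
from h import *
to(.457,.341,.02,3.635)"
```

```text
time_s: 2.4
ee_pos: [0.3523, 0.4123, 0.2147]
eef_rot: [[-0.968, 0.249, 0.0], [0.249, 0.968, 0.0], [-0.0, 0.0, -1.0]]
contact_force: [-0.2, 0.6, -0.1]
opening: 0.0921
grasp_force: 0.0
time_s: 3.6
ee_pos: [0.4556, 0.341, 0.2146]
eef_rot: [[-0.923, -0.386, -0.0], [-0.386, 0.923, -0.0], [0.0, -0.0, -1.0]]
contact_force: [-0.3, 0.8, 0.6]
opening: 0.092
grasp_force: 0.0
time_s: 3.8
ee_pos: [0.4556, 0.341, 0.2146]
eef_rot: [[-0.885, -0.466, 0.0], [-0.466, 0.885, -0.0], [-0.0, -0.0, -1.0]]
contact_force: [0.1, 0.4, 0.2]
opening: 0.0918
grasp_force: 0.0
xyz units [-0.05 -0.02  7.79] turn units -0.09 t 3.8
```

```bash
python3 -m handwheel '[[-1,0,0,1,-0.09],[-1,0,0,1,0],[-1,0,0,1,0],[-1,0,0,1,0],[-1,0,0,1,0],[-1,0,0,1,0],[-1,0,0,1,0],[-1,0,0,0.8,0],[-1,0,0,0,0]]' 12
python3 -m handwheel '[[1,0,0,0,0],[1,0,0,0,0],[1,0,0,0,0],[1,0,0,0,0],[1,0,0,0,0],[1,0,0,0,0],[1,0,0,0,0],[1,0,0,0,0]]' 12
```

```text
time_s: 4.7
ee_pos: [0.4531, 0.3398, 0.0166]
eef_rot: [[-0.882, -0.472, -0.006], [-0.472, 0.882, -0.003], [0.006, 0.0, -1.0]]
contact_force: [-0.4, -0.3, 0.7]
opening: 0.0922
grasp_force: 0.0
time_s: 5.5
ee_pos: [0.4557, 0.3413, 0.0201]
eef_rot: [[-0.881, -0.474, 0.0], [-0.474, 0.881, 0.001], [-0.001, 0.0, -1.0]]
contact_force: [-2.3, -0.2, 4.4]
opening: 0.0499
grasp_force: 12.0
```

```bash
python3 -m handwheel '[[1,0,0,0,0],[1,-0.07,0,-0.19,0],[1,-0.08,0,-0.185,0],[1,-0.09,0,-0.18,0],[1,-0.095,0,-0.175,0],[1,-0.1,0,-0.17,0],[1,-0.11,0,-0.165,0],[1,-0.12,0,-0.16,0],[1,-0.125,0,-0.155,0],[1,-0.13,0,-0.15,0],[1,-0.14,0,-0.15,0]]' 4
python3 - <<'E'
from h import *
s=grab("scene");t=grab("top")
def crop(im,c,w,h,f): return cv2.resize(im["color"][c[1]-h:c[1]+h,c[0]-w:c[0]+w],None,fx=f,fy=f,interpolation=cv2.INTER_CUBIC)
for im,n in((s,"s"),(t,"t")): pass
cs=proj(s,[.49,.357,.05])[0].astype(int); ct=proj(t,[.49,.357,.05])[0].astype(int)
cv2.imwrite("pics/tilt1.png",np.hstack([crop(s,cs,40,50,5),crop(t,ct,40,50,5)])[:,:,::-1])
E
```

```text
time_s: 6.6
ee_pos: [0.4792, 0.3536, 0.0619]
eef_rot: [[-0.881, -0.473, -0.0], [-0.473, 0.881, -0.0], [0.0, -0.0, -1.0]]
contact_force: [-0.7, -0.4, -2.4]
opening: 0.0499
grasp_force: 4.0
```

View pics/tilt1.png

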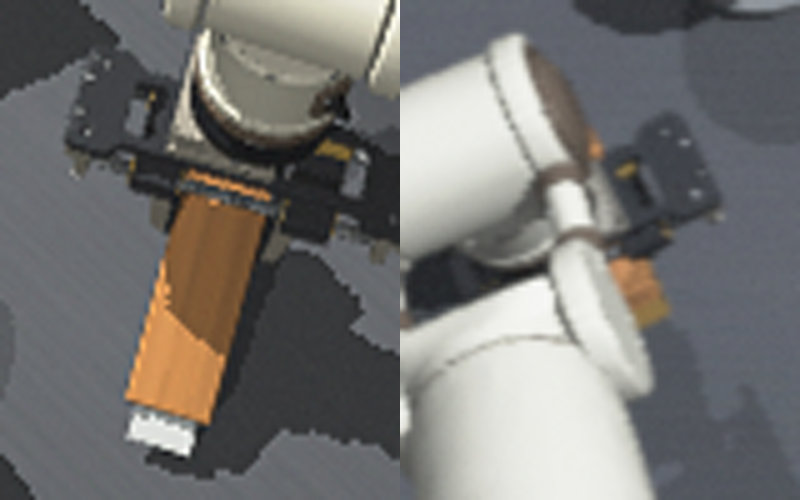

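The picture shows the brush nose-down, with its scraper at the bottom near the table. The tool carries 2.4 N, about the expected share with the nose resting on the table, so it has pivoted to about 25°. I'll firm the grip and lift.

```bash
python3 -m handwheel '[[1,0,0,0,0],[1,0,0,0,0],[1,0,0,0,0],[1,0,0,-0.4,0],[1,0,0,-0.8,0],[1,0,0,-1,0],[1,0,0,-1,0],[1,0,0,-1,0],[1,0,0,-1,0],[1,0,0,-1,0],[1,0,0,-0.6,0]]' 45
python3 -m handwheel '[[1,0,0,0,0.92],[1,0,0,0,0.92],[1,0,0,0,0.92],[1,0,0,0,0.92],[1,0,0,0,0.92],[1,0,0,0,0]]'
python3 -c "
from h import *
to(.493,-.0025,.16,3.172)"
```

```text
time_s: 7.8
ee_pos: [0.479, 0.3536, 0.2337]
eef_rot: [[-0.881, -0.473, 0.001], [-0.473, 0.881, 0.001], [-0.001, -0.0, -1.0]]
contact_force: [0.4, 0.4, -3.1]
opening: 0.05
grasp_force: 45.0
time_s: 8.4
ee_pos: [0.4782, 0.3532, 0.2308]
eef_rot: [[-0.999, -0.033, -0.002], [-0.033, 0.999, -0.001], [0.002, -0.001, -1.0]]
contact_force: [0.7, -0.0, -3.1]
opening: 0.0494
grasp_force: 45.0
xyz units [ -0.13 -14.24   2.84] turn units 0.03 t 8.4
```

```bash
python3 -m handwheel '[[1,-0.01,-0.5,0,0],[1,-0.01,-0.95,0,0],[1,-0.01,-0.95,0,0],[1,-0.01,-0.95,0,0],[1,-0.01,-0.95,0,0],[1,-0.01,-0.95,0,0],[1,-0.01,-0.95,0,0],[1,-0.01,-0.95,0,0],[1,-0.01,-0.95,0,0],[1,-0.01,-0.95,0,0],[1,-0.01,-0.95,0,0]]'
python3 -m handwheel '[[1,-0.01,-0.95,0,0],[1,-0.01,-0.95,0,0],[1,0,-0.95,0,0],[1,0,-0.95,0,0],[1,0,-0.45,0,0],[1,0,0,0,0],[1,0,0,0,0]]'
cat > chk.py <<'E'
from h import *
import sys
s=grab("scene");t=grab("top")
ds=masks_of("scene","brush"); dt=masks_of("top","brush"); print([(d["p"],d["location"]) for d in ds],[(d["p"],d["location"]) for d in dt])
p=np.array(sense()["ee_pos"]); g=p+[0,0,.0187]
for a in(15,20,25,30):
    R=Rz(3.172)@Ry(-np.radians(a)); t0=g-R@[.036,0,.0387]
    print(a,[proj(i,R@[-.095,0,.030]+t0)[0].round(1).tolist() for i in(s,t)],[proj(i,R@[-.075,y,.042]+t0)[0].round(1).tolist() for i in(s,t) for y in(-.025,.025)])
cs=proj(s,g+[.05,0,-.03])[0].astype(int);ct=proj(t,g+[.05,0,-.03])[0].astype(int)
print(cs,ct)
def crop(im,c,w,h,f): return cv2.resize(im["color"][c[1]-h:c[1]+h,c[0]-w:c[0]+w],None,fx=f,fy=f,interpolation=cv2.INTER_CUBIC)
cv2.imwrite("pics/"+sys.argv[1],np.hstack([crop(s,cs,40,50,5),crop(t,ct,40,50,5)])[:,:,::-1])
E
python3 chk.py tilt2.png
```

```text
time_s: 9.5
ee_pos: [0.4894, 0.102, 0.2315]
eef_rot: [[-0.999, -0.035, -0.001], [-0.035, 0.999, -0.0], [0.001, -0.0, -1.0]]
contact_force: [0.3, -0.5, -3.4]
opening: 0.0495
grasp_force: 45.0
time_s: 10.2
ee_pos: [0.4938, -0.002, 0.2315]
eef_rot: [[-0.999, -0.033, -0.0], [-0.033, 0.999, 0.001], [0.0, 0.001, -1.0]]
contact_force: [-0.4, 0.4, -3.2]
opening: 0.0495
grasp_force: 45.0
[(0.56, [308.0, 181.9])] [(0.57, [314.7, 190.8])]
15 [[291.1, 199.5], [313.2, 140.4]] [[301.0, 198.2], [288.8, 187.6], [304.5, 144.3], [321.9, 144.1]]
20 [[292.4, 200.4], [313.3, 142.8]] [[301.9, 199.3], [289.7, 188.7], [304.7, 146.0], [321.9, 145.8]]
25 [[294.0, 201.1], [313.4, 145.4]] [[302.9, 200.2], [290.8, 189.7], [304.8, 148.0], [321.9, 147.8]]
30 [[295.7, 201.5], [313.5, 148.2]] [[304.2, 200.8], [292.1, 190.3], [304.9, 150.2], [321.9, 150.0]]
[309 180] [313 164]
```

View pics/tilt2.png

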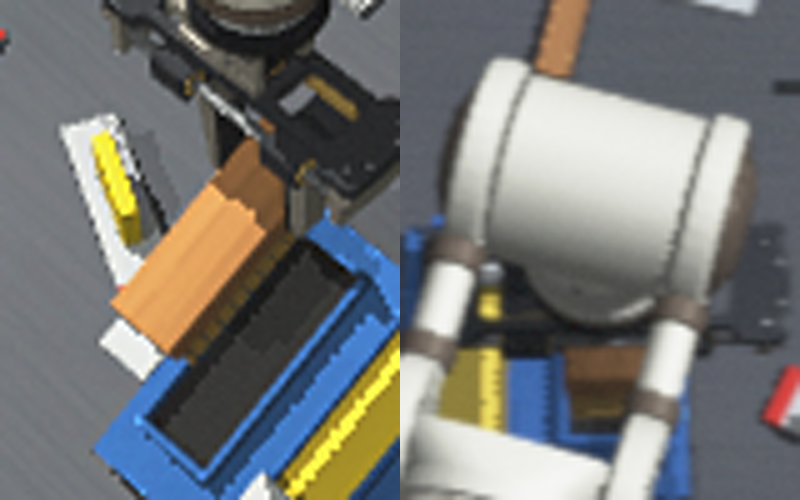

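The scene crop shows the scraper's front edge at about (294.5,202), against (294,201) predicted for 25°. The tilt is right. I'll descend along the bed's normal.

```bash
python3 -m handwheel '[[1,-0.22,0,0.83,0],[1,-0.22,0,0.83,0],[1,-0.22,0,0.83,0],[1,-0.22,0,0.83,0],[1,0,0,0,0],[1,0.14,0,0.3,0],[1,0.14,0,0.3,0],[1,0.14,0,0.3,0],[1,0.14,0,0.3,0],[1,0.14,0,0.3,0],[1,0,0,0,0],[1,0,0,0,0]]'
python3 -c "
from h import *
to(.493,-.0025,.0986,3.172)"
```

```text
time_s: 11.6
ee_pos: [0.4984, -0.0023, 0.1111]
eef_rot: [[-0.999, -0.033, -0.0], [-0.033, 0.999, -0.0], [0.0, -0.0, -1.0]]
contact_force: [0.1, -0.7, -3.1]
opening: 0.0495
grasp_force: 45.0
xyz units [ 0.22 -0.    0.5 ] turn units 0.03 t 11.6
```

```bash
python3 -m handwheel '[[1,0.07,0,0.15,0],[1,0.07,0,0.15,0],[1,0.04,0,0.08,0],[1,0,0,0,0],[1,0,0,0,0]]'
```

```text
time_s: 12.1
ee_pos: [0.4952, -0.0027, 0.1027]
eef_rot: [[-0.999, -0.033, 0.003], [-0.033, 0.999, -0.001], [-0.003, -0.001, -1.0]]
contact_force: [-0.7, 0.2, 4.7]
opening: 0.0494
grasp_force: 45.0
```

```bash
python3 -m handwheel '[[1,0,0,0,0],[1,0,0,0,0],[1,0,0,0,0],[1,0,0,0,0]]' 5
python3 -m handwheel '[[1,0.02,0,0.05,0],[1,0.02,0,0.05,0],[1,0,0,0,0],[1,0,0,0,0]]' 5
python3 chk.py brush3.png
```

```text
time_s: 12.5
ee_pos: [0.494, -0.0025, 0.1014]
eef_rot: [[-0.999, -0.033, -0.0], [-0.033, 0.999, -0.0], [0.0, -0.0, -1.0]]
contact_force: [1.8, -1.3, -0.7]
opening: 0.05
grasp_force: 5.0
time_s: 12.9
ee_pos: [0.494, -0.0025, 0.1002]
eef_rot: [[-0.999, -0.033, 0.002], [-0.033, 0.999, -0.0], [-0.002, -0.0, -1.0]]
contact_force: [0.7, -0.0, 6.3]
opening: 0.0501
grasp_force: 5.0
[(0.78, [307.2, 205.9])] []
15 [[294.1, 220.8], [314.2, 151.9]] [[303.3, 220.0], [291.9, 209.9], [306.2, 155.7], [322.1, 155.5]]
20 [[295.3, 221.6], [314.2, 154.1]] [[304.1, 220.8], [292.8, 210.8], [306.3, 157.2], [322.1, 157.0]]
25 [[296.7, 222.1], [314.3, 156.4]] [[305.0, 221.5], [293.8, 211.5], [306.4, 159.0], [322.1, 158.8]]
30 [[298.3, 222.3], [314.4, 158.9]] [[306.2, 221.9], [294.9, 212.0], [306.5, 160.9], [322.1, 160.7]]
[310 203] [314 173]
```

View pics/brush3.png

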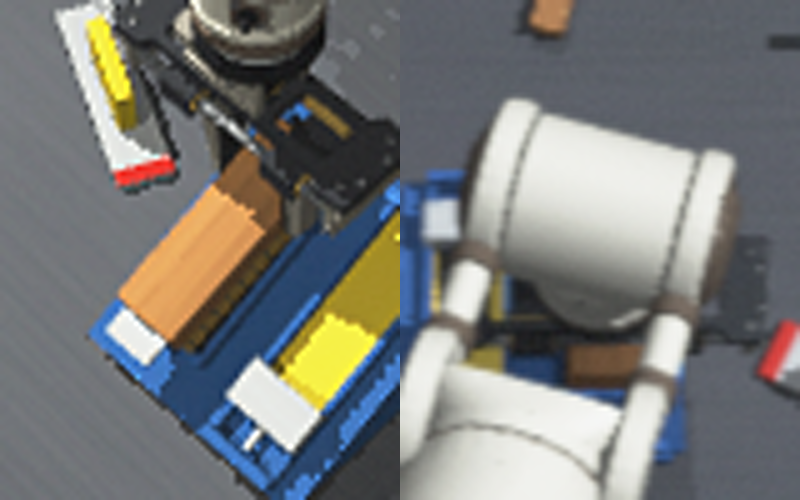

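The scene crop shows the brush over its pocket with the scraper over the low wall, at about (295,220). I'll release it, rise and check the fit.

```bash
python3 -m handwheel '[[-0.4,0,0,0,0],[-0.4,0,0,0,0],[-0.4,0,0,0,0],[-0.4,0,0,-0.3,0],[-0.4,0,0,-0.8,0],[-0.4,0,0,-1,0],[-0.4,0,0,-1,0],[-0.4,0,0,-1,0],[-1,0,0,-1,0],[-1,0,1,0,0],[-1,0,1,0,0],[-1,0,1,0,0]]'
python3 -m handwheel '[[-1,0,-1,0,0],[-1,0,-1,0,0],[-1,0,-1,0,0],[-1,0,-1,0,0],[-1,0,-1,0,0],[-1,0,-1,0,0],[-1,0,-1,0,0],[-1,0,-1,0,0],[-1,0,-1,0,0],[-1,0,-1,0,0],[-1,0,-1,0,0],[-1,0,-1,0,0]]'
python3 - <<'E'
from h import *
s=grab("scene");t=grab("top",'pics/top3.png')
ms=[near("scene","brush",(305,206)),near("top","brush",(314,187))]; print([m.sum() for m in ms])
for ims,m,fr in(([s,t],ms,[0,1,2,3,4]),([t],ms[1:],[0,1,3]),([s],ms[:1],[0,1,3])): print(fit(ims,m,BRUSH,[.5095,-.002,.067,3.172,-.436],fr))
to(.490,-.3605,.2,3.255)
E
```

```text
time_s: 14.3
ee_pos: [0.4905, 0.0733, 0.2273]
eef_rot: [[-0.999, -0.033, 0.001], [-0.033, 0.999, 0.0], [-0.001, 0.0, -1.0]]
contact_force: [0.3, -0.5, -0.6]
opening: 0.0917
grasp_force: 0.0
time_s: 15.5
ee_pos: [0.5003, -0.2283, 0.227]
eef_rot: [[-0.999, -0.033, 0.0], [-0.033, 0.999, 0.0], [-0.0, 0.0, -1.0]]
contact_force: [-0.3, 0.0, -0.1]
opening: 0.092
grasp_force: 0.0
[np.float64(1040.0), np.float64(707.0)]
(array([ 0.51450361, -0.00441457,  0.06461891,  3.16988508, -0.40345735]), np.float64(0.18536545502452995))
(array([ 0.52007046, -0.00448689,  0.067     ,  3.18150696, -0.436     ]), np.float64(0.09323935122025162))
(array([ 0.5120774 , -0.00334827,  0.067     ,  3.1472554 , -0.436     ]), np.float64(0.05363577293401833))
xyz units [ 0.58 -5.32  1.06] turn units -0.81 t 15.7
```

The brush lies in its pocket: the fit gives pitch and height on target, slid a few millimetres to the low wall. Now the gauge, gripped on its rib about 18 mm heel-ward.

```bash
python3 -m handwheel '[[-1,0.1,-0.9,0.2,0],[-1,0.1,-0.9,0.2,0],[-1,0.1,-0.9,0.2,0],[-1,0.1,-0.9,0.2,0],[-1,0.1,-0.9,0.2,0],[-1,0.08,-0.82,0.06,-0.81],[-1,0,0,0,0],[-1,0,0,0,0]]'
python3 - <<'E'
from h import *
s=grab("scene");t=grab("top")
m=near("scene","gauge",(248,145)); print(m.sum(),fit([s],[m],GAUGE,[.509,-.358,0,3.26,0],[0,1,3]))
to(.491,-.3602,.017,3.258)
E
```

```text
time_s: 16.5
ee_pos: [0.4907, -0.3595, 0.2002]
eef_rot: [[-0.994, -0.113, -0.0], [-0.113, 0.994, 0.001], [-0.0, 0.001, -1.0]]
contact_force: [-0.8, -0.5, 0.5]
opening: 0.0918
grasp_force: 0.0
470.0 (array([ 0.50720716, -0.35623033,  0.        ,  3.25905155,  0.        ]), np.float64(0.08722652292605959))
xyz units [-0.   -0.03  7.34] turn units -0.02 t 16.65
```

```bash
python3 -m handwheel '[[-1,0,0,1,0],[-1,0,0,1,0],[-1,0,0,1,0],[-1,0,0,1,0],[-1,0,0,1,0],[-1,0,0,1,0],[-1,0,0,0.9,0],[-1,0,0,0.44,0],[-1,0,0,0,0],[-1,0,0,0,0]]' 12
python3 -m handwheel '[[0.6,0,0,0,0],[0.6,0,0,0,0],[0.6,0,0,0,0],[0.6,0,0,0,0],[1,0,0,0,0],[1,0,0,0,0],[1,0,0,0,0],[1,0,0,0,0],[1,0,0,0,0],[1,0,0,0,0]]' 12
```

```text
time_s: 17.65
ee_pos: [0.491, -0.361, 0.0177]
eef_rot: [[-0.993, -0.114, 0.001], [-0.114, 0.993, -0.001], [-0.001, -0.001, -1.0]]
contact_force: [-0.8, -0.1, -0.3]
opening: 0.0921
grasp_force: 0.0
time_s: 18.65
ee_pos: [0.4903, -0.3602, 0.0165]
eef_rot: [[-0.993, -0.114, -0.0], [-0.114, 0.993, 0.001], [0.0, 0.001, -1.0]]
contact_force: [-0.8, 2.7, 1.7]
opening: 0.0141
grasp_force: 6.2
```

```bash
python3 -m handwheel '[[1,0,0,0,0],[1,-0.08,0,-0.19,0],[1,-0.09,0,-0.185,0],[1,-0.1,0,-0.18,0],[1,-0.11,0,-0.175,0],[1,-0.12,0,-0.17,0],[1,-0.13,0,-0.165,0],[1,-0.135,0,-0.155,0],[1,-0.145,0,-0.15,0],[1,-0.15,0,-0.145,0],[1,-0.155,0,-0.135,0],[1,0,0,0,0]]' 4
python3 -m handwheel '[[1,0,0,0,0],[1,0,0,0,0],[1,0,0,0,0],[1,0,0,0,0],[1,0,0,0,0]]' 45
python3 - <<'E'
from h import *
s=grab("scene"); m=near("scene","gauge",(248,145)); p=np.array(sense()["ee_pos"])
ds=masks_of("scene","gauge"); print([(round(d["p"],2),d["location"]) for d in ds])
g=p+[0,0,.0187]
for a in(0,10,20,25,30,35):
    R=Rz(3.257)@Ry(-np.radians(a)); t0=g-R@[.018,0,.0352]
    print(a,[proj(s,R@np.array([-.075,y,.006])+t0)[0].round(1).tolist() for y in(-.02,.02)],(R@[-.075,0,0]+t0)[2].round(4))
c=proj(s,g+[.04,0,-.03])[0].astype(int); print(c-[40,40])
cv2.imwrite("pics/g4.png",cv2.resize(s["color"][c[1]-40:c[1]+40,c[0]-40:c[0]+40],None,fx=7,fy=7,interpolation=cv2.INTER_CUBIC)[:,:,::-1])
E
```

```text
time_s: 19.85
ee_pos: [0.5215, -0.3575, 0.0586]
eef_rot: [[-0.993, -0.114, 0.001], [-0.114, 0.993, -0.001], [-0.001, -0.001, -1.0]]
contact_force: [-0.3, -0.4, -2.7]
opening: 0.0142
grasp_force: 4.0
time_s: 20.35
ee_pos: [0.5205, -0.3573, 0.0578]
eef_rot: [[-0.993, -0.114, -0.0], [-0.114, 0.993, 0.0], [0.0, 0.0, -1.0]]
contact_force: [-0.1, 0.6, -2.8]
opening: 0.0137
grasp_force: 45.0
[(0.96, [280.9, 108.4]), (0.86, [296.1, 173.3]), (0.85, [330.4, 114.0]), (0.82, [237.1, 148.0]), (0.55, [314.7, 204.4]), (0.36, [335.0, 217.8])]
0 [[231.5, 161.5], [223.2, 155.4]] 0.0413
10 [[233.6, 162.9], [225.4, 156.8]] 0.0257
20 [[236.3, 163.6], [228.1, 157.5]] 0.0117
25 [[237.7, 163.6], [229.5, 157.6]] 0.0053
30 [[239.2, 163.5], [231.1, 157.5]] -0.0004
35 [[240.8, 163.2], [232.7, 157.2]] -0.0056
[197 107]
```

View pics/g4.png

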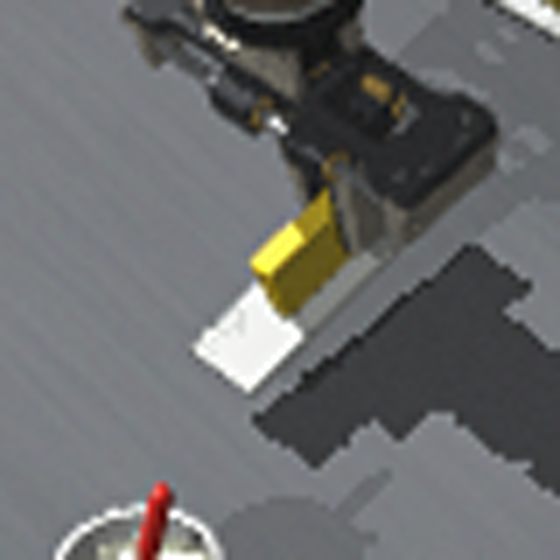

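The crop shows the toe corners at about (225,157) and (232,163), which means only about 8–10° of tilt with the toe slightly off the table. The pads held. Instead I'll set the heel down on the lane's ledge with a soft grip, which swings the toe down, and then slide it in.

```bash
python3 -m handwheel '[[1,0,0,-0.5,0],[1,0,0,-1,0],[1,0,0,-1,0],[1,0,0,-1,0],[1,0,0,-1,0],[1,0,0,-1,0],[1,0,0,-1,0],[1,0,0,-0.8,0.81],[1,0,0,0,0],[1,0,0,0,0]]'
python3 -c "
from h import *
to(.4805,.0855,.16,3.175)"
```

```text
time_s: 21.5
ee_pos: [0.5206, -0.3573, 0.2406]
eef_rot: [[-0.999, -0.035, 0.001], [-0.035, 0.999, -0.001], [-0.001, -0.001, -1.0]]
contact_force: [-0.4, -0.8, -3.3]
opening: 0.0139
grasp_force: 45.0
xyz units [ 0.99 17.76  3.21] turn units 0.02 t 21.5
```

```bash
python3 -m handwheel '[[1,0.05,0.5,0,0],[1,0.05,0.95,0,0],[1,0.05,0.95,0,0],[1,0.05,0.95,0,0],[1,0.05,0.95,0,0],[1,0.05,0.95,0,0],[1,0.05,0.95,0,0],[1,0.05,0.95,0,0],[1,0.05,0.95,0,0],[1,0.05,0.95,0,0]]'
python3 -m handwheel '[[1,0.05,0.95,0,0],[1,0.05,0.95,0,0],[1,0.05,0.95,0,0],[1,0.05,0.95,0,0],[1,0.05,0.95,0,0],[1,0.05,0.95,0,0],[1,0.05,0.95,0,0],[1,0.05,0.95,0,0],[1,0.05,0.95,0,0],[1,0.04,0.16,0,0],[1,0,0,0,0],[1,0,0,0,0]]'
python3 - <<'E'
from h import *
from bedfit import *
to(.4805,.0855,.14,3.175)
s=grab("scene"); p=np.array(sense()["ee_pos"]);g=p+[0,0,.0187]
for a in(0,5,10,15):
    R=Rz(3.175)@Ry(-np.radians(a)); t0=g-R@[.018,0,.0352]
    print(a,[proj(s,R@np.array([x,y,.006])+t0)[0].round(1).tolist() for x,y in((-.075,-.02),(-.075,.02))])
c=proj(s,g+[.04,0,-.06])[0].astype(int); print(c-[45,40])
cv2.imwrite("pics/g5.png",cv2.resize(s["color"][c[1]-40:c[1]+40,c[0]-45:c[0]+45],None,fx=7,fy=7,interpolation=cv2.INTER_CUBIC)[:,:,::-1])
E
```

```text
time_s: 22.5
ee_pos: [0.4992, -0.1293, 0.2386]
eef_rot: [[-0.999, -0.034, -0.003], [-0.034, 0.999, 0.002], [0.003, 0.002, -1.0]]
contact_force: [0.8, 0.5, -2.2]
opening: 0.0137
grasp_force: 45.0
time_s: 23.7
ee_pos: [0.4806, 0.0852, 0.2397]
eef_rot: [[-0.999, -0.033, -0.001], [-0.033, 0.999, -0.0], [0.001, -0.0, -1.0]]
contact_force: [-0.4, 0.7, -3.6]
opening: 0.0136
grasp_force: 45.0
xyz units [0.   0.02 3.99] turn units -0.0 t 23.7
0 [[328.4, 209.6], [318.1, 200.8]]
5 [[329.2, 210.3], [318.9, 201.6]]
10 [[330.1, 210.8], [319.9, 202.2]]
15 [[331.2, 211.2], [321.0, 202.5]]
[291 158]
```

View pics/g5.png

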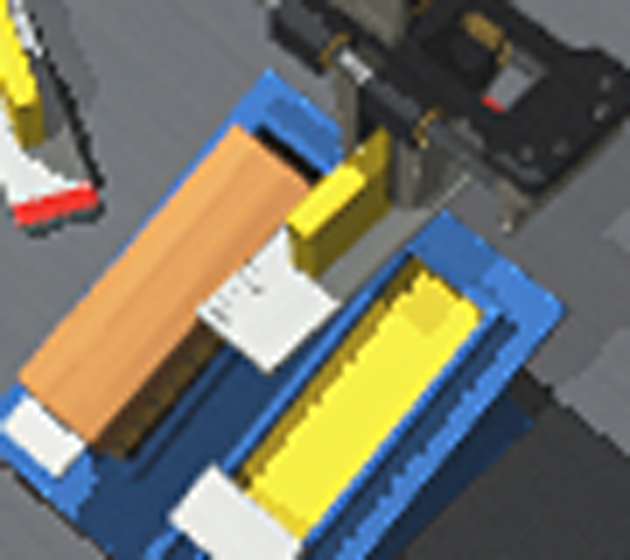

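The toe corners at (329,211) and (319,202) match a tilt of about 7°, in line with the lane. I'll go down onto the ledge.

```bash
python3 -m handwheel '[[1,0,0,0.8,0],[1,0,0,0.9,0],[1,0,0,0.9,0],[1,0,0,0.9,0],[1,0,0,0.6,0],[1,0,0,0.3,0],[1,0,0,0,0],[1,0,0,0,0]]'
python3 -m handwheel '[[1,0,0,0,0],[1,0,0,0,0],[1,0,0,0,0],[1,0,0,0.1,0],[1,0,0,0.1,0],[1,0,0,0.1,0],[1,0,0,0,0],[1,0,0,0,0]]' 4.5
```

```text
time_s: 24.55
ee_pos: [0.4817, 0.0853, 0.1311]
eef_rot: [[-0.999, -0.033, 0.001], [-0.033, 0.999, -0.0], [-0.001, -0.0, -1.0]]
contact_force: [0.1, -0.4, -3.4]
opening: 0.0137
grasp_force: 45.0
time_s: 25.35
ee_pos: [0.481, 0.0857, 0.1227]
eef_rot: [[-0.999, -0.033, -0.0], [-0.033, 0.999, 0.0], [0.0, 0.0, -1.0]]
contact_force: [-0.5, 0.2, -3.0]
opening: 0.0137
grasp_force: 4.5
```

```bash
python3 -m handwheel '[[1,0,0,0.1,0],[1,0,0,0.1,0],[1,0,0,0,0]]'
python3 -m handwheel '[[1,0,0,0.1,0],[1,0,0,0.1,0],[1,0,0,0,0]]'
python3 -m handwheel '[[1,0,0,0.1,0],[1,0,0,0.1,0],[1,0,0,0,0]]'
cat > g.py <<'E'
from h import *
import sys
s=grab("scene"); p=np.array(sense()["ee_pos"]);g=p+[0,0,.0187]
for a in(5,10,15,20,25,30,35):
    R=Rz(3.175)@Ry(-np.radians(a)); t0=g-R@[.018,0,.0352]
    print(a,[proj(s,R@np.array([x,y,.006])+t0)[0].round(1).tolist() for x,y in((-.075,-.02),(-.075,.02))])
c=proj(s,[.53,.07,.07])[0].astype(int); print(c-[45,40])
cv2.imwrite("pics/"+sys.argv[1],cv2.resize(s["color"][c[1]-40:c[1]+40,c[0]-45:c[0]+45],None,fx=7,fy=7,interpolation=cv2.INTER_CUBIC)[:,:,::-1])
a=s["color"].astype(int)
E
python3 g.py g6.png
```

```text
time_s: 25.65
ee_pos: [0.481, 0.0856, 0.1176]
eef_rot: [[-0.999, -0.033, -0.0], [-0.033, 0.999, -0.0], [0.0, -0.0, -1.0]]
contact_force: [-0.3, 0.4, -2.8]
opening: 0.014
grasp_force: 4.5
time_s: 25.95
ee_pos: [0.4811, 0.0856, 0.1126]
eef_rot: [[-0.999, -0.033, -0.0], [-0.033, 0.999, 0.0], [0.0, 0.0, -1.0]]
contact_force: [0.7, 0.7, -1.6]
opening: 0.0139
grasp_force: 4.5
time_s: 26.25
ee_pos: [0.4815, 0.0856, 0.1078]
eef_rot: [[-0.999, -0.033, 0.001], [-0.033, 0.999, -0.0], [-0.001, -0.0, -1.0]]
contact_force: [2.3, -0.6, -0.8]
opening: 0.0142
grasp_force: 4.5
5 [[329.6, 231.9], [320.1, 223.7]]
10 [[330.4, 232.3], [321.0, 224.1]]
15 [[331.4, 232.5], [322.0, 224.3]]
20 [[332.5, 232.5], [323.2, 224.3]]
25 [[333.8, 232.3], [324.4, 224.2]]
30 [[335.2, 231.9], [325.8, 223.8]]
35 [[336.6, 231.3], [327.3, 223.3]]
[285 178]
```

View pics/g6.png

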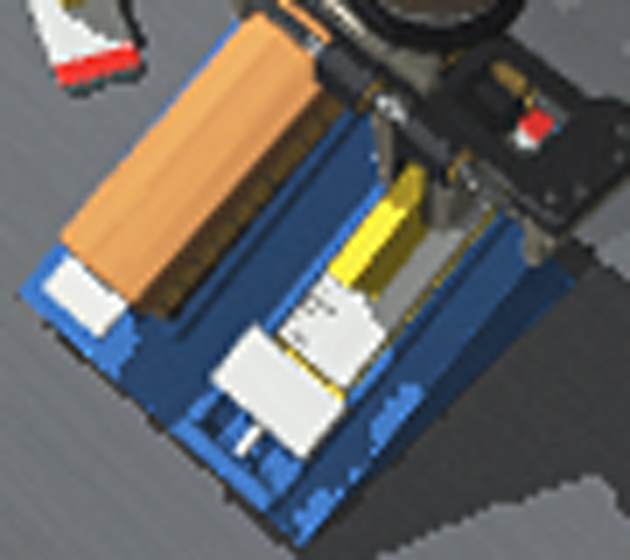

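The crop shows the toe down in the lane with its corners at about (335,233) and (325,225), just uphill of the strap. That is about 28° of tilt. Now I'll slide it downhill along the lane.

```bash
python3 -m handwheel '[[1,0,0,0.06,0],[1,0,0,0,0],[1,0,0,0,0]]' 10
python3 -m handwheel '[[1,-0.18,0,0.085,0],[1,-0.18,0,0.085,0],[1,0,0,0,0]]' 10
python3 -m handwheel '[[1,-0.18,0,0.085,0],[1,-0.18,0,0.085,0],[1,0,0,0,0]]' 10
```

```text
time_s: 26.6
ee_pos: [0.4816, 0.0856, 0.1067]
eef_rot: [[-0.999, -0.033, 0.001], [-0.033, 0.999, -0.0], [-0.001, -0.0, -1.0]]
contact_force: [3.3, 0.8, 0.9]
opening: 0.014
grasp_force: 10.0
time_s: 26.9
ee_pos: [0.4906, 0.086, 0.1018]
eef_rot: [[-0.999, -0.033, 0.0], [-0.033, 0.999, 0.0], [-0.0, 0.0, -1.0]]
contact_force: [3.5, 0.5, -0.3]
opening: 0.0142
grasp_force: 10.0
time_s: 27.2
ee_pos: [0.4992, 0.0863, 0.0973]
eef_rot: [[-0.999, -0.033, -0.001], [-0.033, 0.999, 0.0], [0.001, 0.0, -1.0]]
contact_force: [0.7, -0.0, -0.6]
opening: 0.014
grasp_force: 10.0
```

```bash
python3 -m handwheel '[[1,-0.11,0,0.05,0],[1,-0.11,0,0.05,0],[1,0,0,0,0]]' 22
python3 -m handwheel '[[1,-0.11,0,0.05,0],[1,-0.11,0,0.05,0],[1,0,0,0,0]]'
python3 g.py g7.png
```

```text
time_s: 27.5
ee_pos: [0.5042, 0.0865, 0.095]
eef_rot: [[-0.999, -0.033, -0.001], [-0.033, 0.999, -0.0], [0.001, 0.0, -1.0]]
contact_force: [-3.1, 0.1, 2.5]
opening: 0.0133
grasp_force: 22.0
time_s: 27.8
ee_pos: [0.5095, 0.0866, 0.0926]
eef_rot: [[-0.999, -0.033, -0.002], [-0.033, 0.999, 0.0], [0.002, 0.0, -1.0]]
contact_force: [-4.5, 0.3, 3.4]
opening: 0.0139
grasp_force: 22.0
5 [[323.1, 240.3], [313.6, 232.0]]
10 [[324.0, 240.7], [314.6, 232.4]]
15 [[325.0, 240.8], [315.6, 232.5]]
20 [[326.1, 240.7], [316.8, 232.5]]
25 [[327.4, 240.5], [318.1, 232.3]]
30 [[328.8, 240.1], [319.6, 231.9]]
35 [[330.3, 239.4], [321.1, 231.4]]
[285 178]
```

View pics/g7.png

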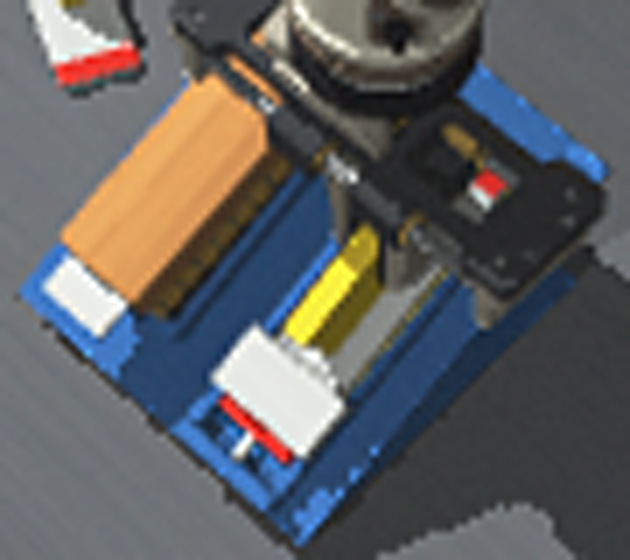

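The scene crop shows the red stop emerging beyond the strap at about (321,240), so the toe is under the strap and pushing it. Now I'll press the heel down along the bed normal with a softer grip.

```bash
python3 -m handwheel '[[1,-0.04,0,0.02,0],[1,0.02,0,0.04,0],[1,0.02,0,0.04,0],[1,0,0,0,0]]' 14
python3 -m handwheel '[[1,0.02,0,0.04,0],[1,0.02,0,0.04,0],[1,0,0,0,0]]' 14
python3 -m handwheel '[[1,0.02,0,0.04,0],[1,0.02,0,0.04,0],[1,0,0,0,0]]' 14
```

```text
time_s: 28.25
ee_pos: [0.5091, 0.0866, 0.0902]
eef_rot: [[-0.999, -0.033, -0.002], [-0.033, 0.999, -0.0], [0.002, -0.0, -1.0]]
contact_force: [-7.1, -0.3, 5.2]
opening: 0.014
grasp_force: 14.0
time_s: 28.55
ee_pos: [0.5078, 0.0866, 0.0882]
eef_rot: [[-0.999, -0.033, -0.003], [-0.033, 0.999, -0.0], [0.003, -0.0, -1.0]]
contact_force: [-7.0, -0.2, 7.1]
opening: 0.0142
grasp_force: 14.0
time_s: 28.85
ee_pos: [0.5068, 0.0866, 0.0865]
eef_rot: [[-0.999, -0.034, -0.003], [-0.034, 0.999, -0.0], [0.003, -0.0, -1.0]]
contact_force: [-8.6, -0.8, 10.0]
opening: 0.0136
grasp_force: 14.0
```

```bash
python3 -m handwheel '[[1,0.02,0,0.04,0],[1,0,0,0,0]]' 14
python3 -m handwheel '[[1,0,0,0,0],[1,0,0,0,0],[1,0,0,0,0]]' 4
python3 -m handwheel '[[0.6,0,0,0,0],[0.6,0,0,0,0],[0.6,0,0,0,0],[0.6,0,0,-0.2,0],[0.6,0,0,-0.5,0],[0.6,0,0,-0.8,0],[0.6,0,0,-1,0],[0.6,0,0,-1,0],[0.6,0,0,-1,0]]'
python3 -m handwheel '[[0.6,0,1,0,0],[0.6,0,1,0,0],[0.6,0,1,0,0],[0.6,0,1,0,0],[0.6,0,1,0,0],[0.6,0,1,0,0],[0.6,0,1,0,0],[0.6,0,1,0,0],[0.6,0,1,0,0],[0.6,0,1,0,0]]'
cat > fin.py <<'E'
from h import *
s=grab("scene","pics/fin_s.png");t=grab("top","pics/fin_t.png")
A={}
for n,b,x0 in(("gauge",GAUGE,[.506,.0862,.066,3.175,-.436]),("brush",BRUSH,[.513,-.003,.066,3.172,-.436])):
    px=[proj(i,np.array(x0[:3])+[0,0,.015])[0] for i in(s,t)]
    ms=[near(c,n,p) for c,p in zip(("scene","top"),px)]; print(n,[m.sum() for m in ms],[ [int(v) for v in np.argwhere(m).mean(0)[::-1]] for m in ms],px)
    for ims,m,fr in(([s,t],ms,[0,1,2,3,4]),([t],ms[1:],[0,1,3]),([s],ms[:1],[0,1,3])):
        try: print(fit(ims,m,b,x0,fr))
        except Exception as e: print(e)
def red(i,p,w=6):
    a=i["color"].astype(int); r,g,b=a[...,0],a[...,1],a[...,2]; m=(r>140)&(g<80)&(b<80); q=np.argwhere(m)[:,::-1]; q=q[np.hypot(*(q-p).T)<25]
    print("red",len(q),q.mean(0).round(1) if len(q) else None, q.min(0) if len(q) else 0,q.max(0) if len(q) else 0)
R=Rz(3.175)@Ry(-.436); L=np.array([.506,.0862,.066])
for i in(s,t):
    for x,z,n in((.071,.006,"heel flat"),(-.085,.0065,"stop"),(.035,.046,"ribtop heel"),(-.035,.046,"ribtop toe")): print(n,proj(i,L+R@[x,0,z])[0].round(1))
    red(i,proj(i,L+R@[.071,0,.006])[0]); red(i,proj(i,L+R@[-.085,0,.006])[0])
E
python3 fin.py
```

```text
time_s: 29.05
ee_pos: [0.5068, 0.0866, 0.0865]
eef_rot: [[-0.999, -0.034, -0.002], [-0.034, 0.999, -0.0], [0.002, -0.0, -1.0]]
contact_force: [-10.3, -0.3, 14.6]
opening: 0.0137
grasp_force: 14.0
time_s: 29.35
ee_pos: [0.5079, 0.0866, 0.0857]
eef_rot: [[-0.999, -0.033, 0.001], [-0.033, 0.999, 0.0], [-0.001, 0.0, -1.0]]
contact_force: [-2.8, 0.5, 6.3]
opening: 0.014
grasp_force: 4.0
time_s: 30.25
ee_pos: [0.5078, 0.0865, 0.2001]
eef_rot: [[-0.999, -0.033, 0.001], [-0.033, 0.999, -0.0], [-0.001, -0.0, -1.0]]
contact_force: [-0.3, 0.5, -0.2]
opening: 0.018
grasp_force: 0.0
time_s: 31.25
ee_pos: [0.4994, 0.3376, 0.1992]
eef_rot: [[-0.999, -0.033, 0.001], [-0.033, 0.999, 0.001], [-0.001, 0.0, -1.0]]
contact_force: [-0.0, -0.3, 0.5]
opening: 0.0184
grasp_force: 0.0
gauge [np.float64(569.0), np.float64(446.0)] [[342, 213], [287, 187]] [array([339.73441725, 215.23010414]), array([286.48707967, 185.74071636])]
(array([ 0.50255741,  0.08469587,  0.06351879,  3.15963219, -0.61810626]), np.float64(0.2832014843797682))
(array([ 0.50963364,  0.08390385,  0.066     ,  3.16073639, -0.436     ]), np.
[... 234 characters left out ...]
.56725979]), array([314.88600262, 184.01902055])]
(array([ 0.51743285, -0.00533103,  0.06068088,  3.1727527 , -0.35938472]), np.float64(0.1679926087085154))
(array([ 0.52208415, -0.00531085,  0.066     ,  3.17125521, -0.436     ]), np.float64(0.052954187693288635))
(array([ 5.13570594e-01, -2.68433453e-03,  6.60000000e-02,  3.13699706e+00,
       -4.36000000e-01]), np.float64(0.056084072434369525))
heel flat [353.7 199.3]
stop [321.8 238.6]
ribtop heel [342.7 206.1]
ribtop toe [328.  224.1]
red 35 [353.6 199.4] [349 195] [358 204]
red 0 None 0 0
heel flat [286.1 204.2]
stop [287.3 164.3]
ribtop heel [285.5 187.1]
ribtop toe [286.1 169. ]
red 8 [284.5 204. ] [281 204] [288 204]
red 0 None 0 0
```

```bash
python3 - <<'E'
from h import *
R=Rz(3.175)@Ry(-.436); L=np.array([.506,.0862,.066])
s=grab("scene");t=grab("top"); uv=[]
for nm,i in(("s",s),("t",t)):
    a=i["color"].astype(int); r,g,b=a[...,0],a[...,1],a[...,2]; m=(r>90)&(r>1.8*g)&(r>1.8*b)
    q=np.argwhere(m)[:,::-1]; c=proj(i,L)[0]; q=q[np.hypot(*(q-c).T)<40]
    d=np.linalg.norm(q-proj(i,L+R@[.071,0,.006])[0],axis=1)<15
    print(nm,len(q),"heel",d.sum(),q[d].mean(0).round(2),q[d].min(0),q[d].max(0),"other",q[~d].tolist()[:20]); uv.append(q[d].mean(0))
    for n,dx,tl in(("flat",0,0),("on ledge",.007,.065),("on ledge free",.010,.065)):
        R2=R@Ry(-tl); toe=np.array([-.075+dx,0,0]); 
        f=lambda P:proj(i,L+R@(toe+Ry(-tl)@(np.array(P)-[-.075,0,0])))[0].round(1).tolist()
        print(n,"heelband",f([.071,0,.006]),"edge",f([.075,-.02,.006]),f([.075,.02,.006]),f([.067,0,.006]),"ribheel",f([.035,0,.046]))
    # yellow rib vs floor: row profile along lane axis
    for x in np.arange(-100,-40,3): 
        p=proj(i,L+R@[x/1000.,.012,.006])[0].round().astype(int); print(x,a[p[1],p[0]].tolist(),end=" ")
    print()
    for x in range(58,92,2):
        p=proj(i,L+R@[x/1000.,.0,.006])[0].round().astype(int); print(x,a[p[1],p[0]].tolist(),end=" ")
    print()
P=tri([s,t],uv); print("heel tri bed",(R.T@(P-L)*1000).round(1))
E
```

```text
s 42 heel 42 [353.24 199.29] [348 195] [358 204] other []
flat heelband [353.7, 199.3] edge [359.3, 202.2] [349.7, 194.4] [352.8, 200.3] ribheel [342.7, 206.1]
on ledge heelband [354.2, 197.1] edge [359.8, 200.0] [350.2, 192.2] [353.4, 198.1] ribheel [342.9, 204.7]
on ledge free heelband [354.8, 196.4] edge [360.4, 199.2] [350.8, 191.4] [354.0, 197.4] ribheel [343.5, 203.9]
-100 [55, 95, 150] -97 [67, 120, 192] -94 [44, 72, 115] -91 [66, 120, 195] -88 [40, 71, 112] -85 [98, 95, 118] -82 [227, 228, 223] -79 [227, 228, 223] -76 [226, 228, 224] -73 [226, 227, 224] -70 [226, 230, 226] -67 [226, 230, 226] -64 [225, 227, 224] -61 [224, 226, 222] -58 [231, 233, 231] -55 [231, 233, 231] -52 [119, 120, 117] -49 [138, 140, 136] -46 [228, 230, 226] -43 [225, 228, 225] 
58 [228, 231, 227] 60 [229, 234, 230] 62 [228, 238, 236] 64 [234, 175, 168] 66 [238, 93, 87] 68 [238, 61, 54] 70 [238, 61, 54] 72 [243, 63, 56] 74 [243, 63, 56] 76 [128, 98, 150] 78 [128, 98, 150] 80 [60, 120, 192] 82 [60, 120, 192] 84 [55, 101, 160] 86 [55, 99, 157] 88 [66, 120, 196] 90 [68, 124, 199] 
t 25 heel 25 [286.24 203.5
[... 381 characters left out ...]
, 106] -94 [90, 110, 148] -91 [199, 206, 215] -88 [215, 220, 224] -85 [215, 220, 224] -82 [216, 221, 224] -79 [216, 222, 225] -76 [217, 222, 225] -73 [217, 222, 225] -70 [215, 219, 223] -67 [212, 217, 220] -64 [212, 217, 220] -61 [151, 157, 161] -58 [98, 102, 105] -55 [158, 163, 169] -52 [158, 163, 169] -49 [149, 154, 159] -46 [192, 198, 203] -43 [211, 216, 219] 
58 [219, 222, 226] 60 [219, 222, 226] 62 [219, 189, 193] 64 [219, 189, 193] 66 [220, 101, 102] 68 [220, 101, 102] 70 [215, 71, 74] 72 [215, 71, 74] 74 [154, 87, 124] 76 [83, 103, 170] 78 [83, 103, 170] 80 [46, 69, 111] 82 [46, 69, 111] 84 [45, 70, 113] 86 [45, 70, 113] 88 [58, 94, 153] 90 [58, 94, 153] 
heel tri bed [70.2  0.4  8.5]
```

The gauge heel triangulates to bed (70, 0, 8.5) mm, flat behind the ledge; on the ledge it would be about 15 mm up and 77 mm along. The two views disagree slightly on the brush's pitch, so I'll fit its block face by colour.

```bash
python3 - <<'E'
from h import *
from scipy.optimize import minimize
R0=Rz(3.175)@Ry(-.436); B=np.array([.5092,-.0018,.0665])
s=grab("scene");t=grab("top"); M=[];C=[]
for i in(s,t):
    a=i["color"].astype(int); r,g,b=a[...,0],a[...,1],a[...,2]; m=(r>190)&(r>1.3*g)&(g>1.15*b)&(g>110)
    n,l,st,cc=cv2.connectedComponentsWithStats(m.astype(np.uint8)); c=proj(i,B+[0,0,.04])[0]
    k=1+np.argmin([np.hypot(*(x-c)) if v[4]>150 else 1e9 for x,v in zip(cc[1:],st[1:])]); mm=(l==k); M.append(mm.astype(float))
    q=np.argwhere(mm)[:,::-1]; bx=cv2.boxPoints(cv2.minAreaRect(q.astype(np.float32))); print(mm.sum(),bx.round(1).tolist())
    F=lambda P:proj(i,B+R0@np.array(P))[0].round(1).tolist(); print("pred top face",[F([x-.004,y,.042]) for x,y in((-.075,-.025),(-.075,.025),(.075,.025),(.075,-.025))])
TOP=[np.array([[x,y,.042] for x in(-.075,.075) for y in(-.025,.025)])]
def f(v,which,pf=None):
    x=np.array([.513,-.003,.0648,3.175,-.436]); sc=np.array([.01,.01,.01,.1,.1]); fr=pf; x[fr]+=v*sc[fr]
    R=Rz(x[3])@Ry(x[4]); return sum(1-np.minimum(u,m).sum()/np.maximum(u,m).sum() for u,m in ((sil([s,t][k],TOP,R,x[:3]),M[k]) for k in which)),x
for which,fr in(([0,1],[0,1,2,3,4]),([0,1],[0,1,2,3]),([0],[0,1,3]),([1],[0,1,3])):
    n=len(fr); r=minimize(lambda v:f(v,which,fr)[0],np.zeros(n),method="Nelder-Mead",options=dict(initial_simplex=np.vstack([np.zeros(n),np.eye(n)]),xatol=.01,fatol=1e-4))
    x=f(r.x,which,fr)[1]; print(which,fr,x.round(4),round(r.fun,3),"rel bed mm",(R0.T@(x[:3]-B)*1000).round(1))
# scraper bright blob
for i in(s,t):
    a=i["color"].astype(int); m=(a.min(2)>190); q=np.argwhere(m)[:,::-1]; c=proj(i,B+R0@[-.089,0,.032])[0]; q=q[np.hypot(*(q-c).T)<9]; print("scraper",len(q),q.mean(0).round(1),"pred mid",c.round(1),"raised on wall",proj(i,B+R0@np.array([-.094,0,.045]))[0].round(1))
E
```

```text
667 [[292.8999938964844, 211.5], [324.29998779296875, 175.3000030517578], [334.70001220703125, 184.39999389648438], [303.29998779296875, 220.60000610351562]]
pred top face [[304.6, 222.7], [293.3, 212.8], [323.7, 175.1], [335.4, 184.6]]
472 [[308.3999938964844, 158.10000610351562], [320.8999938964844, 157.1999969482422], [323.79998779296875, 196.89999389648438], [311.29998779296875, 197.8000030517578]]
pred top face [[306.3, 158.5], [321.9, 158.2], [322.8, 196.9], [306.2, 197.1]]
[0, 1] [0, 1, 2, 3, 4] [ 5.1510e-01 -3.0000e-03  6.6700e-02  3.1427e+00 -4.3250e-01] 0.378 rel bed mm [-5.2  1.4  2.7]
[0, 1] [0, 1, 2, 3] [ 5.1260e-01 -2.8000e-03  6.7400e-02  3.1275e+00 -4.3600e-01] 0.371 rel bed mm [-2.7  1.1  2.2]
[0] [0, 1, 3] [ 0.5128 -0.0042  0.0648  3.1203 -0.436 ] 0.091 rel bed mm [-3.9  2.5 -0.1]
[1] [0, 1, 3] [ 0.5149 -0.0094  0.0648  3.2003 -0.436 ] 0.276 rel bed mm [-5.6  7.8  0.8]
scraper 59 [296.6 219.8] pred mid [298.1 220.7] raised on wall [295.5 221.3]
scraper 30 [314.5 155. ] pred mid [314.1 157.9] raised on wall [314.1 154.1]
```

```bash
python3 -c "
from h import *
to(.572,-.0035,.11,3.175)"
python3 -m handwheel '[[1,-0.2,-0.92,0,0],[1,-0.2,-0.92,0,0],[1,-0.2,-0.92,0,0],[1,-0.2,-0.92,0,0],[1,-0.2,-0.92,0,0],[1,-0.2,-0.92,0,0],[1,-0.2,-0.92,0,0],[1,-0.2,-0.92,0,0],[1,-0.2,-0.92,0,0],[1,-0.2,-0.92,0,0],[1,-0.2,-0.92,0,0],[1,-0.2,-0.92,0,0]]' 20
python3 -m handwheel '[[1,0,-0.9,0,0],[1,0,-0.9,0,0],[1,0,-0.7,0,0],[1,0,0,0,0],[1,0,0,0,0]]'
python3 -c "
from h import *
to(.572,-.0035,.10,3.175)"
```

```text
xyz units [ -2.46 -13.65   3.52] turn units -0.01 t 31.75
time_s: 32.95
ee_pos: [0.5685, 0.0611, 0.198]
eef_rot: [[-0.999, -0.033, 0.0], [-0.033, 0.999, -0.0], [-0.0, -0.0, -1.0]]
contact_force: [-0.0, -0.6, 0.5]
opening: 0.0002
grasp_force: 0.0
time_s: 33.45
ee_pos: [0.5704, 0.0001, 0.1979]
eef_rot: [[-0.999, -0.032, -0.0], [-0.032, 0.999, 0.0], [0.0, 0.0, -1.0]]
contact_force: [-0.5, -0.8, 0.5]
opening: 0.0003
grasp_force: 0.0
xyz units [-0.06 -0.15  3.92] turn units -0.01 t 33.45
```

Touch the block's front slowly. If it is seated, contact should come at TCP z of about 0.086–0.089; if it's riding on the wall, about 0.098.

```bash
python3 -m handwheel '[[1,-0.06,-0.15,0.9,0],[1,0,0,0.9,0],[1,0,0,0.9,0],[1,0,0,0.7,0],[1,0,0,0.2,0],[1,0,0,0,0]]'
for k in 1 2 3; do python3 -c "print()"; done
python3 -m handwheel '[[1,0,0,0.08,0],[1,0,0,0,0]]'
python3 -m handwheel '[[1,0,0,0.08,0],[1,0,0,0,0]]'
python3 -m handwheel '[[1,0,0,0.08,0],[1,0,0,0,0]]'
```

```text
time_s: 34.05
ee_pos: [0.5715, -0.0027, 0.1073]
eef_rot: [[-0.999, -0.034, -0.002], [-0.034, 0.999, 0.0], [0.002, 0.001, -1.0]]
contact_force: [0.5, -0.5, -0.3]
opening: 0.0003
grasp_force: 0.0



time_s: 34.25
ee_pos: [0.5728, -0.0035, 0.1069]
eef_rot: [[-0.999, -0.033, 0.002], [-0.033, 0.999, -0.0], [-0.002, -0.0, -1.0]]
contact_force: [-0.3, -0.9, -0.7]
opening: 0.0004
grasp_force: 0.0
time_s: 34.45
ee_pos: [0.5723, -0.0036, 0.1041]
eef_rot: [[-0.999, -0.033, 0.001], [-0.033, 0.999, -0.0], [-0.001, -0.0, -1.0]]
contact_force: [0.2, 0.6, 1.0]
opening: -0.0
grasp_force: 0.0
time_s: 34.65
ee_pos: [0.5719, -0.0036, 0.1016]
eef_rot: [[-0.999, -0.033, -0.0], [-0.033, 0.999, 0.0], [0.0, 0.0, -1.0]]
contact_force: [-0.5, 1.1, -0.8]
opening: 0.0
grasp_force: 0.0
```

```bash
for k in 1; do python3 -m handwheel '[[1,0,0,0.1,0],[1,0,0,0,0]]'; done | egrep 'ee_|cont'
python3 -m handwheel '[[1,0,0,0.08,0],[1,0,0,0,0]]' | egrep 'ee_|cont'
python3 -m handwheel '[[1,0,0,0.08,0],[1,0,0,0,0]]' | egrep 'ee_|cont'
python3 -m handwheel '[[1,0,0,0.08,0],[1,0,0,0,0]]' | egrep 'ee_|cont'
```

```text
ee_pos: [0.5718, -0.0036, 0.0989]
contact_force: [1.0, -0.3, -0.4]
ee_pos: [0.5722, -0.0037, 0.0973]
contact_force: [0.1, 0.5, 1.2]
ee_pos: [0.5727, -0.0038, 0.0966]
contact_force: [-1.5, 0.4, 6.4]
ee_pos: [0.5736, -0.0039, 0.0961]
contact_force: [-3.6, 1.2, 11.6]
```

Contact came at 0.097, so the front is riding about 10 mm high on the low wall. To mend it, I'll push the brush about 7 mm uphill by its scraper tip with the shut fingers so the front settles in, then press it.

```bash
python3 -m handwheel '[[1,0,0,-0.8,0],[1,0,0,-0.8,0],[1,-0.9,0.05,0,0],[1,-0.9,0.05,0,0],[1,-0.9,0.05,0,0],[1,0,0,0.8,0],[1,0,0,0.8,0],[1,0,0,0.8,0],[1,0,0,0.8,0],[1,0,0,0.2,0],[1,0,0,0,0]]'
python3 -c "
from h import *
to(.640,0,.05,3.175)"
```

```text
time_s: 36.55
ee_pos: [0.6387, 0.0025, 0.0474]
eef_rot: [[-0.999, -0.033, -0.002], [-0.033, 0.999, 0.0], [0.002, 0.0, -1.0]]
contact_force: [-0.0, -0.5, 0.2]
opening: 0.0005
grasp_force: 0.0
xyz units [-0.05 -0.1  -0.1 ] turn units -0.0 t 36.55
```

```bash
python3 -m handwheel '[[1,0.15,-0.08,0.05,0],[1,0.12,0,0,0],[1,0,0,0,0]]' | egrep 'ee_|cont'
python3 -m handwheel '[[1,0.08,0,0,0],[1,0,0,0,0]]' | egrep 'ee_|cont'
python3 -m handwheel '[[1,0.08,0,0,0],[1,0,0,0,0]]' | egrep 'ee_|cont'
python3 -m handwheel '[[1,0.08,0,0,0],[1,0,0,0,0]]' | egrep 'ee_|cont'
```

```text
ee_pos: [0.633, -0.0, 0.0481]
contact_force: [0.8, 0.2, 0.1]
ee_pos: [0.6308, 0.0001, 0.0475]
contact_force: [0.4, 0.1, -0.5]
ee_pos: [0.6286, 0.0, 0.0471]
contact_force: [-0.2, 0.8, -0.4]
ee_pos: [0.6276, -0.0001, 0.0475]
contact_force: [3.8, -0.4, -0.2]
```

```bash
python3 -m handwheel '[[1,0.07,0,-0.03,0],[1,0,0,0,0]]' | egrep 'ee_|cont'
python3 -m handwheel '[[1,0.07,0,-0.03,0],[1,0,0,0,0]]' | egrep 'ee_|cont'
python3 -m handwheel '[[1,0.07,0,-0.03,0],[1,0,0,0,0]]' | egrep 'ee_|cont'
python3 -m handwheel '[[1,0.05,0,-0.02,0],[1,0,0,0,0]]' | egrep 'ee_|cont'
```

```text
ee_pos: [0.6254, -0.0002, 0.0481]
contact_force: [3.6, 0.3, -1.0]
ee_pos: [0.6222, -0.0001, 0.0484]
contact_force: [-0.2, -0.0, -1.3]
ee_pos: [0.6212, -0.0002, 0.0492]
contact_force: [1.4, 1.1, -0.7]
ee_pos: [0.6203, -0.0003, 0.0499]
contact_force: [2.8, -1.3, -1.9]
```

```bash
python3 -m handwheel '[[1,-0.5,0,0,0],[1,0,0,-0.9,0],[1,0,0,-0.9,0],[1,0,0,-0.9,0],[1,0,0,-0.5,0],[1,0.8,-0.05,0,0],[1,0.8,-0.05,0,0],[1,0.82,-0.05,0,0],[1,0,0,0.6,0],[1,0,0,0.6,0],[1,0,0,0,0]]'
python3 -c "
from h import *
to(.572,-.0035,.0955,3.175)"
```

```text
time_s: 39.35
ee_pos: [0.5706, -0.0051, 0.0962]
eef_rot: [[-0.999, -0.033, -0.006], [-0.033, 0.999, 0.001], [0.006, 0.002, -1.0]]
contact_force: [-1.7, -0.4, -0.2]
opening: 0.0005
grasp_force: 0.0
xyz units [-0.06  0.06  0.03] turn units -0.0 t 39.35
```

Now at 0.0962 without contact, so it dropped. I'll probe on.

```bash
python3 -m handwheel '[[1,0,0,0.1,0],[1,0,0,0,0]]' | egrep 'ee_|cont'
python3 -m handwheel '[[1,0,0,0.08,0],[1,0,0,0,0]]' | egrep 'ee_|cont'
python3 -m handwheel '[[1,0,0,0.08,0],[1,0,0,0,0]]' | egrep 'ee_|cont'
python3 -m handwheel '[[1,0,0,0.08,0],[1,0,0,0,0]]' | egrep 'ee_|cont'
python3 -m handwheel '[[1,0,0,0.08,0],[1,0,0,0,0]]' | egrep 'ee_|cont'
```

```text
ee_pos: [0.5728, -0.0056, 0.097]
contact_force: [0.1, 0.1, 0.1]
ee_pos: [0.5727, -0.0056, 0.0954]
contact_force: [0.6, 0.2, 1.0]
ee_pos: [0.5724, -0.0056, 0.0932]
contact_force: [-0.6, -0.7, -0.3]
ee_pos: [0.5722, -0.0056, 0.0911]
contact_force: [-0.3, -0.7, 0.2]
ee_pos: [0.5722, -0.0056, 0.0891]
contact_force: [0.1, 0.2, 0.0]
```

```bash
python3 -m handwheel '[[1,0,0,0.08,0],[1,0,0,0,0]]' | egrep 'ee_|cont'
python3 -m handwheel '[[1,0,0,0.06,0],[1,0,0,0,0]]' | egrep 'ee_|cont'
python3 -m handwheel '[[1,0,0,0.06,0],[1,0,0,0,0]]' | egrep 'ee_|cont'
```

```text
ee_pos: [0.5726, -0.0057, 0.0876]
contact_force: [0.4, -0.1, 0.8]
ee_pos: [0.5731, -0.0057, 0.087]
contact_force: [-0.4, -0.0, 5.6]
ee_pos: [0.5739, -0.0058, 0.0864]
contact_force: [-1.4, 1.1, 9.5]
```

Contact is now at 0.0874, as expected for a seated brush. I'll check the gauge the same way: touching the rib at bed x = 10 should give about 0.1166 if flat, and about 0.1225 if it's on the ledge.

```bash
python3 -m handwheel '[[1,0,0,-0.9,0],[1,0,0,-0.9,0],[1,0,0,-0.9,0],[1,0,0,-0.9,0],[1,0.58,0.9,0,0],[1,0.58,0.9,0,0],[1,0.58,0.95,0,0],[1,0.4,0.85,0,0],[1,0,0,0.9,0],[1,0,0,0.9,0],[1,0,0,0.2,0],[1,0,0,0,0]]' | egrep 'ee_|cont'
python3 -c "
from h import *
to(.5163,.0862,.1225,3.175)"
```

```text
ee_pos: [0.5152, 0.0826, 0.1235]
contact_force: [0.3, -0.7, 0.2]
xyz units [-0.05  0.14  0.04] turn units -0.0 t 42.15
```

```bash
python3 -m handwheel '[[1,-0.05,0.1,0.03,0],[1,0,0,0,0]]' | egrep 'ee_|cont'
python3 -m handwheel '[[1,0,0,0.08,0],[1,0,0,0,0]]' | egrep 'ee_|cont'
python3 -m handwheel '[[1,0,0,0.06,0],[1,0,0,0,0]]' | egrep 'ee_|cont'
python3 -m handwheel '[[1,0,0,0.06,0],[1,0,0,0,0]]' | egrep 'ee_|cont'
python3 -m handwheel '[[1,0,0,0.06,0],[1,0,0,0,0]]' | egrep 'ee_|cont'
```

```text
ee_pos: [0.5182, 0.0852, 0.1248]
contact_force: [0.4, 0.1, 0.1]
ee_pos: [0.5173, 0.0851, 0.1219]
contact_force: [-0.3, 0.5, 0.5]
ee_pos: [0.517, 0.0851, 0.12]
contact_force: [0.3, 0.4, -0.2]
ee_pos: [0.517, 0.0851, 0.1184]
contact_force: [0.8, -0.2, 0.5]
ee_pos: [0.517, 0.0851, 0.1169]
contact_force: [0.2, 0.2, -0.5]
```

The tool is at 0.1169 with no contact, so the gauge is flat and not on the ledge. I'll withdraw and check once more with numbers before signing off.

```bash
python3 -m handwheel '[[1,0,0,-0.6,0],[1,0,0,-0.9,0],[1,0,0,-0.9,0],[1,0,0,-0.9,0],[1,0,1,0,0],[1,0,1,0,0],[1,0,1,0,0],[1,0,1,0,0],[1,0,1,0,0],[1,0,1,0,0],[1,0,1,0,0],[1,0,1,0,0]]' | egrep 'ee_|cont'
python3 fin.py | egrep 'array|red|heel flat|brush|gauge'
```

```text
ee_pos: [0.5103, 0.286, 0.1995]
contact_force: [-0.2, -0.3, -0.6]
gauge [np.float64(501.0), np.float64(472.0)] [[341, 214], [287, 187]] [array([339.73441725, 215.23010414]), array([286.48707967, 185.74071636])]
(array([ 0.5012181 ,  0.08500027,  0.06300378,  3.1810049 , -0.45457885]), np.float64(0.37646826633899844))
(array([ 0.50836448,  0.08410462,  0.066     ,  3.1781898 , -0.436     ]), np.float64(0.15674360308722957))
(array([ 0.4928622 ,  0.084292  ,  0.066     ,  3.18801656, -0.436     ]), np.float64(0.21923404881819242))
brush [np.float64(1036.0), np.float64(670.0)] [[315, 200], [315, 178]] [array([318.1304221 , 198.56725979]), array([314.88600262, 184.01902055])]
(array([ 0.51009291, -0.00520397,  0.06005725,  3.17115533, -0.44521821]), np.float64(0.2333845783975399))
(array([ 0.52148838, -0.00572786,  0.066     ,  3.17155449, -0.436     ]), np.float64(0.14819799235709719))
(array([ 5.11218783e-01, -1.06102441e-03,  6.60000000e-02,  3.16885787e+00,
heel flat [353.7 199.3]
red 34 [353.6 199.4] [349 195] [358 204]
red 0 None 0 0
heel flat [286.1 204.2]
red 9 [285.2 204. ] [281 204] [291 204]
red 0 None 0 0
```

```bash
python3 -c "
from cell import *
print(sign_off())"
```

```text
the job is handed in; nothing more can be done
None
```

I handed the job in at about 44 s, and my last checks had both tools in place, but sign-off returned no verdict. The gauge measured flat in its lane, toe under the strap and heel behind the ledge, and the brush was seated bristles-down in its pocket after I pushed it off the low wall.

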